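Seat the red probe in the dry-block heater

TASK

Take the red-handled probe out of the wooden rack and seat it in the bore of the aluminium heating block. It is a tight fit and the bore lies a little off the middle of the heater, so lean the probe about 20 degrees, feel its lower edge a few millimetres into the mouth of the bore, and only then straighten it and slide it fully home, pushing the stiff contact at the bottom down until the handle rests on the block; then let go. Be gentle: never press the probe hard against the heater (keep under 25 N), and leave the other probes, the glassware and the wooden block where they are.

Things in the scene. Friction and masses are not known exactly. Their poses are not given: they have to be found in the camera images.
- probe: Probe to seat: steel shank, 18 mm diameter, 44 mm long, 1 mm chamfer at the foot (foot face 16 mm diameter), under a red square handle 24 x 24 x 45 mm whose flat underside is the shoulder; a steel stub ends 93 mm above the foot. About 0.12 kg. Origin: centre of the foot face; z up the shank, x and y square to the handle's faces. Starts upright in one of the rack's holes, hanging by its shoulder.
- probe_foot (a point): Centre of the red probe's foot face (same point as the probe's origin).
- rack: Fixed light-wood rack, 70 x 235 x 60 mm, three through holes of 21 mm diameter in a row along its y axis at y = -75, 0 and +75 mm. Origin: centre of its underside; z up. Probes hang with their shoulders on its top, 60 mm above the table.
- heater: Fixed heater: white housing 180 x 160 x 75 mm (x, y, z), origin at the centre of its underside, z up, display on its -x face. In its 92 mm square well stands an aluminium block 64 x 64 mm, its flat top 85 mm above the table, with one vertical bore, 19.5 mm diameter, sharp-edged, a little off the block's centre. The block stands turned at any angle, is jammed and does not give.
- well (a point): Centre of the housing's well at the height of the block's top face (85 mm above the heater's origin), z up. The bore's true centre lies 4 mm from this point in any horizontal direction, a different one each time; it can only be seen or felt.
- plunger (a joint): Stiff brass contact inside the bore: value in m, 0 = up (its top 37 mm below the block's top face), grows as it is pushed down; about 4 N moves it, it has no spring and stays where it is left. It reads 0.007 when the probe's shoulder rests on the block.
- spare_a: Spare probe with a blue handle, same shape and size as the red one, in another rack hole. Leave it.
- spare_b: Spare probe with a grey handle, same shape and size as the red one, in another rack hole. Leave it.
- amber_bottle: Bystander: stoppered amber bottle, 84 mm diameter, 170 mm tall. Origin: centre of its underside.
- dropper_bottle: Bystander: small amber bottle with black cap, 44 mm diameter, 95 mm tall. Origin: centre of its underside.
- clear_bottle: Bystander: stoppered pale green bottle, 80 mm diameter, 160 mm tall. Origin: centre of its underside.
- beaker: Bystander: glass beaker, 68 mm diameter, 85 mm tall. Origin: centre of its underside.
- wood_block: Bystander: light-wood block 60 x 90 x 40 mm. Origin: centre of its underside.

How it is judged:
On the way, in this order (a step that is already met when the one before it is completed fails the run):
1. leaning, the probe's lower edge is inside the mouth of the bore: it leans more than 0.2 rad with the centre of its foot below the block's top, or more than 0.28 rad with it less than 1 mm above (horizontal distance between probe_foot and well below 0.014 m and ((angle between probe's own z axis and vertical above 0.2 rad and z of probe_foot in the frame of well below 0 m) or (angle between probe's own z axis and vertical above 0.28 rad and z of probe_foot in the frame of well below 0.001 m))), for 0.1 s.
2. the probe is straight (within 0.08 rad) and its foot more than 12 mm down the bore (horizontal distance between probe_foot and well below 0.014 m and angle between probe's own z axis and vertical below 0.08 rad and z of probe_foot in the frame of well below -0.012 m), for 0.1 s.
At the end, for the whole second after the job is handed in: The red probe stands in the block's bore, upright within 0.05 rad, its foot at least 42 mm below the block's top (home is 44 mm, shoulder on the block), the contact pushed down more than 5 mm, the probe released and at rest (z of probe_foot in the frame of well below -0.042 m and horizontal distance between probe_foot and well below 0.008 m and angle between probe's own z axis and vertical below 0.05 rad and value of joint plunger above 0.005 m and contact force between the fingers and probe below 0.1 N and linear speed of probe below 0.01 m/s); the robot touches nothing.
It fails at once if the probe pressed against the heater or its block with more than 30 N (contact force between probe and heater above 30 N).
It fails at once if a spare probe lifted or shifted by more than 10 mm (distance of any of spare_a, spare_b from where it was at the start of the episode above 0.01 m).
It fails at once if a bottle, the beaker or the wooden block shifted by more than 20 mm (distance of any of amber_bottle, dropper_bottle, clear_bottle, beaker, wood_block from where it was at the start of the episode above 0.02 m).
It also fails if it takes over 69 s, if anything falls off the work surface, if the arm or the gripper's body presses on something with over 40 N, if the wrist force passes 120 N, or if a joint passes its speed limit or range.

ROBOT

A 6-joint arm with a two-finger parallel gripper is mounted at the origin on the work surface. World frame = base frame: x ahead of the robot, y to its left, z up, the work surface at z = 0. Lengths are in m, angles in rad, forces in N, time in s.
With the tool pointing down it reaches from about 0.225 to 0.875 m from the base axis. Payload 3.4 kg.
Tool frame: the origin (TCP) lies at the very end of the fingers, on their centre line; the grasp point (between the pads) lies 19 mm behind it; z points along the fingers, y is the direction in which the jaws open and shut (so a half turn about z gives the same grasp; the last joint's range is limited). The gripper opens to 85 mm and grips with 20 to 120 N. Pads are 22 mm wide; open, the fingers measure 114 mm over their backs; the gripper's body (76 mm by 85 mm) begins 54 mm behind the grasp point. The pads swing forward as they close: fully open they stand 13 mm farther back than shut.
Start: joints at [1.189, 0.276, 1.505, -0, 1.361, -0.121], TCP at [0.148, 0.556, 0.208] pointing down, gripper open.
Joint ranges: [-2.89, 2.89], [-0.75, 2.08], [0.22, 2.7], [-1.18, 4.32], [0.11, 2.71], [-2.7, 2.7]. Speed limits (rad/s): [2.57, 2.57, 3.14, 3.14, 3.14, 3.14].

INTERFACE

Orientations are given as a unit quaternion [w, x, y, z].
In Python, from rig import get_state, get_image, calibration, sign_off gives the robot as it stands. The module is installed in compiled form; this text tells all that it offers.
- The arm moves only by the tool drive_tool, never from a script. Its argument "targets" is one flat list of numbers, 7 for each row, row after row: the turn, a rotation vector about the tool's x, y, z in degrees, then the shift along the tool's x, y, z in mm, then the opening, from 0 (shut) to 1 (fully open). In form: [wx, wy, wz, tx, ty, tz, fingers, wx, wy, wz, tx, ty, tz, fingers, ...]. A call has 1 to 12 rows; each row shifts and turns the commanded pose from where the row before left it, along the tool's axes as they then stand; what a row does not reach is not made up. A row lasts 1/8 s, in which the tool goes at most 62.5 mm and 10.7 degrees, less where a joint would pass 70% of its speed; a pose out of reach is approached as far as the arm can. A call is refused whole if a number of a shift passes 62.5 or a number of a turn 10.7, either way. A call with a gripper value outside its range is refused whole. The fingers move at their own pace and stop on an object; "grip_force" is the grip in N (left out, the last holds). Time passes only in rows, so rows that do not move let the fingers close. It gives the time, the measured TCP pose, the force and the opening at its end, in the units of the state.
- get_state(): the state, without advancing time (a new reading comes with each control period).
- get_image(name): name is "scene" or "side" or "wrist"; returns the picture (400x640x3 uint8, red, green, blue); there is no depth.
- calibration(name): a dict with "mtx" (3x3 intrinsics, pixels), "world_to_cam" (4x4, takes a point from world to camera coordinates); the wrist camera has in their place "hand_eye" (4x4, takes a point from camera to tool coordinates, whose origin is the TCP and whose axes are the flange's). Camera axes: x right, y down, z forward; pixel columns grow to the right and rows downward; lengths in m; the calibration is good to about 2 mm. A picture is of the moment at which its call begins: read the wrist's pose just before it. calibration takes no time and is no camera call.
- sign_off(): hands the job in, once; it reports no verdict.
The state is a dict: "clock": time; "qpos": joint angles; "qd": joint speeds; "effort": joint torques, N m; "position": TCP position; "ee_rot": TCP orientation; "contact_force": force on the tool from outside, world axes, zero at the start; "moment": the same for the moment, N m; "width": finger opening in m.
Only numpy, scipy, OpenCV 4.12 (cv2) and the standard library are available. Lean on these libraries where they do the work, as an engineer would, in place of code of your own. Each camera call takes 0.05 s, during which the arm holds its last target.

## Working session

There is one attempt and no reset: what is moved stays moved. The work goes in short steps, Python scripts to look and compute and a tool call to move; the robot and the scene stay as the last step left them, time stands still between calls to the robot, and variables do not carry over. Pictures are saved under pics/ and viewed, and the job is handed in when it is done.

Besides the shell and the picture viewer there is one more tool, called after "Call:" as name(argument=value, ...), one argument or row to a line, values as JSON. drive_tool: Moves the arm, as the interface text tells. Its arguments: {"type":"object","properties":{"targets":{"type":"array"},"grip_force":{"type":"number"}},"required":["targets"]}

```bash
mkdir -p pics
cat > h.py <<'E'
import numpy as np, cv2
from rig import get_state, get_image, calibration, sign_off
from scipy.spatial.transform import Rotation as R
def rot(q): return R.from_quat([q[1],q[2],q[3],q[0]]).as_matrix()
def save(n,im): cv2.imwrite('pics/'+n+'.png',im[:,:,::-1])
def shot(n,f):
    s=get_state(); im=get_image(n); save(f,im); return s,im
def cam(name,s=None):
    c=calibration(name)
    K=np.array(c['mtx'])
    if name=='wrist':
        T=np.eye(4);T[:3,:3]=rot(s['ee_rot']);T[:3,3]=s['position']
        return K,T@np.array(c['hand_eye'])
    return K,np.linalg.inv(np.array(c['world_to_cam']))
def ray(K,T,uv):
    d=T[:3,:3]@np.linalg.inv(K)@np.array([uv[0],uv[1],1.]); return T[:3,3],d/np.linalg.norm(d)
def onz(K,T,uv,z):
    o,d=ray(K,T,uv); return o+d*(z-o[2])/d[2]
def proj(K,T,p):
    q=np.linalg.inv(T)@np.r_[p,1]; q=K@q[:3]; return q[:2]/q[2]
def cross(r1,r2):
    (a,u),(b,v)=r1,r2
    t=np.linalg.lstsq(np.c_[u,-v],b-a,rcond=None)[0]
    p,q=a+t[0]*u,b+t[1]*v
    return (p+q)/2,np.linalg.norm(p-q)
E
python3 - <<'E'
from h import *
for n in('scene','side','wrist'):
    s,im=shot(n,n+'0')
    print(n,calibration(n))
print(s)
E
```

```text
scene {'mtx': array([[418.34730125,   0.        , 317.72842303],
       [  0.        , 418.34730125, 194.27725728],
       [  0.        ,   0.        ,   1.        ]]), 'world_to_cam': array([[ 0.67136936,  0.74107365,  0.0085451 , -0.37494554],
       [ 0.54566665, -0.48647416, -0.68234214, -0.29638399],
       [-0.50150881,  0.46276639, -0.73098303,  1.58561485],
       [ 0.        ,  0.        ,  0.        ,  1.        ]])}
side {'mtx': array([[436.10832899,   0.        , 324.39702498],
       [  0.        , 436.10832899, 203.84446114],
       [  0.        ,   0.        ,   1.        ]]), 'world_to_cam': array([[ 0.99696464, -0.07718664,  0.01018489, -0.62586925],
       [-0.0370214 , -0.58507708, -0.81013223,  0.07623822],
       [ 0.06849033,  0.80729612, -0.58615872,  1.32579959],
       [ 0.        ,  0.        ,  0.        ,  1.        ]])}
wrist {'mtx': array([[296.03728133,   0.        , 320.5820407 ],
       [  0.        , 296.03728133, 203.47538719],
       [  0.        ,   0.        ,   1.        ]]), 'hand_eye': array([[-1.72505804e-04, -9.53335410e-01, -3.01913177e-01,
[... 249 characters left out ...]
0e+00,
         1.00000000e+00]])}
{'clock': 0.1, 'qpos': array([ 1.18899838e+00,  2.76546868e-01,  1.50602766e+00,  2.11714183e-05,
        1.36068676e+00, -1.21014208e-01]), 'qd': array([-0.0011511 , -0.00115935, -0.00338837, -0.00167059,  0.00105835,
        0.00095066]), 'effort': array([ 8.76793838e-04, -4.17703807e+01, -2.46403116e+01, -1.38097598e-04,
        5.86703536e-03, -1.66436678e-06]), 'position': array([0.14806961, 0.55507748, 0.2070092 ]), 'ee_rot': array([-2.17575781e-04,  1.30024849e-01,  9.91510384e-01, -8.05515430e-04]), 'contact_force': array([-0.38955136, -0.14885437, -0.2457535 ]), 'moment': array([ 0.02131674,  0.03204833, -0.01410348]), 'width': 0.08562685060006839}
```

View pics/scene0.png

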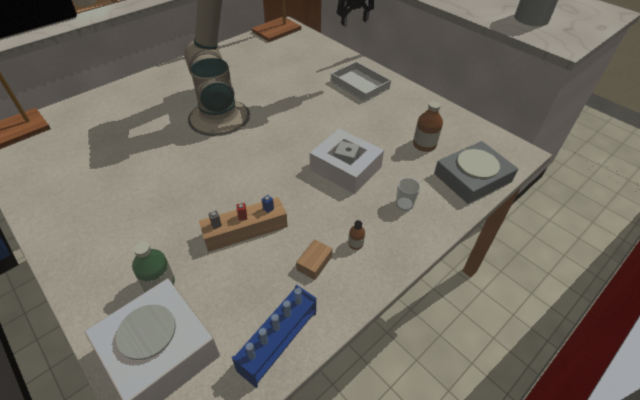

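View pics/side0.png

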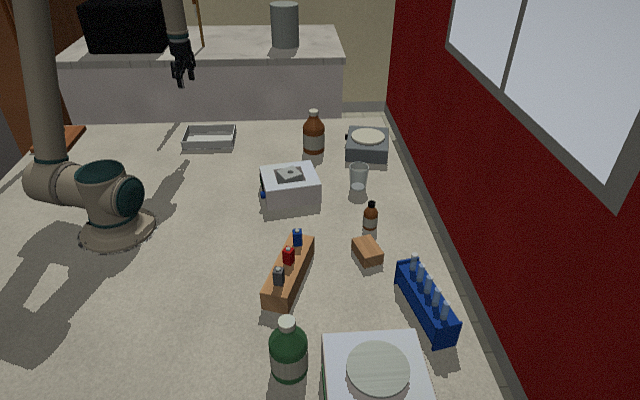

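View pics/wrist0.png

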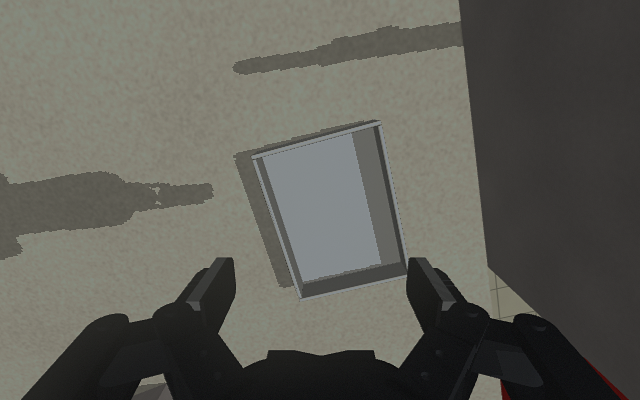

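Scene view: the red probe is at about (241,211), in the middle hole, and the heater block at (347,150). Side view: red at (288,255), and the bore at about (291,173). I'll triangulate these next.

Run:
```python
from h import *
a=cv2.imread('pics/scene0.png');b=cv2.imread('pics/side0.png')
c1=cv2.resize(a[125:200,300:400],None,fx=4,fy=4,interpolation=cv2.INTER_CUBIC)
c2=cv2.resize(b[155:230,245:345],None,fx=4,fy=4,interpolation=cv2.INTER_CUBIC)
c3=cv2.resize(a[185:260,190:290],None,fx=4,fy=4,interpolation=cv2.INTER_CUBIC)
c4=cv2.resize(b[225:300,245:345],None,fx=4,fy=4,interpolation=cv2.INTER_CUBIC)
cv2.imwrite('pics/z0.png',np.vstack([np.hstack([c1,c2]),np.hstack([c3,c4])])[:600])
def cent(im,f):
    hsv=cv2.cvtColor(im,cv2.COLOR_BGR2HSV)
    m=f(hsv).astype(np.uint8); 
    return m
red=lambda h:(((h[...,0]<6)|(h[...,0]>172))&(h[...,1]>150)&(h[...,2]>60))
P={}
for n,im in(('scene',a),('side',b)):
    m=red(cv2.cvtColor(im,cv2.COLOR_BGR2HSV)).astype(np.uint8)
    k,l,st,ce=cv2.connectedComponentsWithStats(m)
    for i in range(1,k):
        if 20<st[i,4]<600: print(n,st[i],ce[i])
```

```text
scene [237 204   8   7  21] [241.33333333 207.95238095]
side [282 246  12  20 129] [286.78294574 255.82170543]
```

View pics/z0.png

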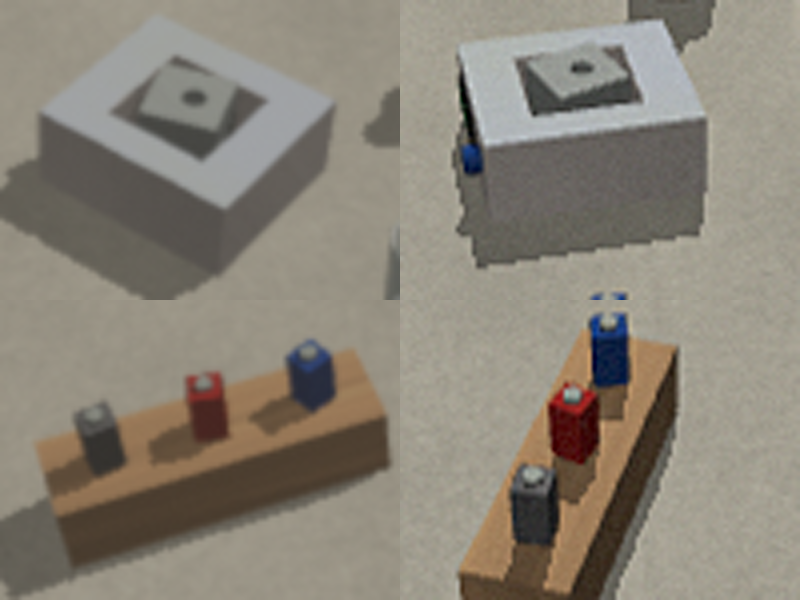

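Run:
```python
from h import *
A=cam('scene');B=cam('side')
for n,p,q in(('red stub',(241,205.3),(288,248.7)),('blue',(267.2,197.8),(297,230.5)),('grey',(214,212.8),(278.3,268.7)),('bore',(348.5,149.25),(290.5,172))):
    print(n,cross(ray(*A,p),ray(*B,q)), onz(*A,p,.085 if n=='bore' else .109),onz(*B,q,.085 if n=='bore' else .109))
# housing corners top z=.075 from scene crop
for uv in((153,15),(335,105),(222,208),(40,112)):
    print('hs',onz(*A,(300+uv[0]/4,125+uv[1]/4),.075))
for uv in((459-400,45),(658-400,21),(706-400,118),(489-400,147)):
    print('hd',onz(*B,(245+uv[0]/4,155+uv[1]/4),.075))
print(R.from_quat([*get_state()['ee_rot'][1:],get_state()['ee_rot'][0]]).as_matrix())
```

```text
red stub (array([ 0.51537633, -0.24346555,  0.10690194]), np.float64(0.0007928082501556863)) [ 0.51667149 -0.24401149  0.109     ] [ 0.51564282 -0.24633778  0.109     ]
blue (array([ 0.54018603, -0.17313764,  0.10686157]), np.float64(9.998529881203496e-05)) [ 0.54191264 -0.17425187  0.109     ] [ 0.54014907 -0.17567856  0.109     ]
grey (array([ 0.49116328, -0.31359037,  0.10789586]), np.float64(0.0023642589178676744)) [ 0.49085873 -0.31302348  0.109     ] [ 0.49188175 -0.31618151  0.109     ]
bore (array([0.5270803 , 0.15988762, 0.08408944]), np.float64(0.0007443790285113084)) [0.5281782 0.1586805 0.085    ] [0.52691749 0.15904138 0.085     ]
hs [0.42244956 0.2162993  0.075     ]
hs [0.60247535 0.24507435 0.075     ]
hs [0.6244266 0.0929815 0.075    ]
hs [0.45170504 0.06263054 0.075     ]
hd [0.42278327 0.21886691 0.075     ]
hd [0.59409495 0.24919253 0.075     ]
hd [0.62488483 0.09303493 0.075     ]
hd [0.45266105 0.06243022 0.075     ]
[[-9.66191932e-01  2.57823359e-01 -5.16823042e-04]
 [ 2.57823821e-01  9.66191098e-01 -1.28063195e-03]
 [ 1.69172991e-04 -1.37058555e-03 -9.99999046e-01]]
```

Call:
drive_tool(
  targets=[0, 0, 0, 0, 0, -46, 1, 0, 0, 0, 0, 0, -46, 1, 0, 0, 0, -43, -28.4, 0, 1, 0, 0, 0, -43, -28.4, 0, 1, 0, 0, 0, -43, -28.4, 0, 1, 0, 0, 0, -43, -28.4, 0, 1, 0, 0, 0, -43, -28.4, 0, 1, 0, 0, 0, -43, -28.4, 0, 1, 0, 0, 0, -43, -28.4, 0, 1, 0, 0, 0, -43, -28.4, 0, 1, 0, 0, 0, -43, -28.4, 0, 1, 0, 0, 0, -43, -28.4, 0, 1],
)

```text
clock: 1.65
position: [0.4913, 0.1689, 0.2996]
ee_rot: [-0.0, 0.13, 0.991, 0.0]
contact_force: [0.1, 0.3, 0.4]
width: 0.0855
```

Call:
drive_tool(
  targets=[0, 0, 10, 0, 0, 0, 1, 0, 0, 10, 0, 0, 0, 1, 0, 0, 10, 0, 0, 0, 1, 0, 0, 10, 0, 0, 0, 1, 0, 0, 10, 0, 0, 0, 1, 0, 0, 7, 0, 0, 0, 1, 0, 0, 0, 0, 0, 0, 1],
)

```text
clock: 2.52
position: [0.4903, 0.1703, 0.2995]
ee_rot: [-0.0, 0.587, 0.81, -0.0]
contact_force: [0.9, 0.0, 0.7]
width: 0.0853
```

Run:
```python
from h import *
s,im=shot('wrist','w1'); print(s['position'],s['ee_rot'],s['qpos'],s['clock'])
```

```text
[0.49030074 0.17028104 0.29948975] [-2.66781852e-04  5.86769805e-01  8.09753719e-01 -2.00820541e-04] [ 2.00062545e-01  1.51928986e-01  1.44589239e+00  1.20830701e-04
  1.54442810e+00 -1.16609046e-01] 2.525
```

View pics/w1.png

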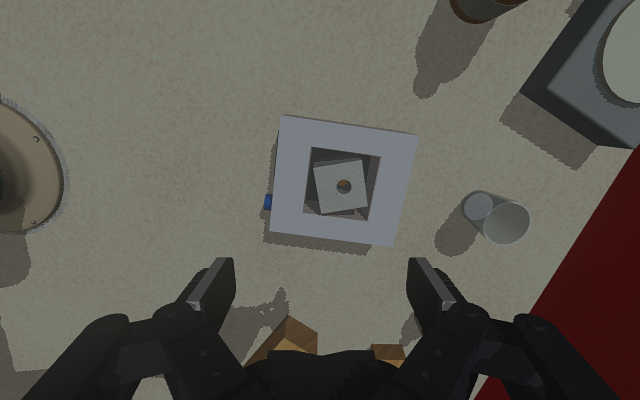

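The wrist view shows the heater, with the bore at about (343,186). I'll zoom in and measure.

Run:
```python
from h import *
im=cv2.imread('pics/w1.png')
cv2.imwrite('pics/z1.png',cv2.resize(im[105:255,255:425],None,fx=4,fy=4,interpolation=cv2.INTER_NEAREST))
g=cv2.cvtColor(im,cv2.COLOR_BGR2GRAY)
print(g[174:198,330:358])
```

```text
[[117 118 115 114 113 112 113 114 115 115 115 116 116 115 114 115 115 115
  114 116 118 119 118 116 114 112 112 112]
 [116 116 117 117 115 114 113 113 113 114 114 115 116 116 115 115 115 114
  113 115 115 116 118 118 118 116 114 113]
 [114 114 116 116 117 117 116 114 114 112 113 113 115 116 116 116 116 116
  115 114 115 114 114 115 118 118 119 117]
 [113 113 115 116 115 116 117 117 116 115 113 112 113 113 115 115 115 116
  116 116 114 115 114 115 114 115 116 120]
 [114 114 115 114 114 115 115 116 117 116 117 116 115 114 114 101 101 116
   99  93 115 116 115 114 115 115 113 116]
 [113 113 113 114 114 114 115 115 116 104 104 120  95  91  92 103 116 116
  117 118 116 116 117 116 116 115 115 115]
 [114 114 114 114  94 113  95 100 115 118  97  70  66  65  66  64  66  87
  114 115 115 115 116 116 116 116 115 116]
 [115 115 114 114 115 114 115 115 108  75  66  69  68  68  68  68  68  59
   60 102 113 114 113 115 115 116 116 117]
 [113 114 115 116 115 115 115 109  75  67  67  68  68  69  68  69  69  58
   52  63 107 114 113 113 114 114 115 116]
 [112 112 112 114 114 106 118  91  68  69  69  
[... 1008 characters left out ...]
112 112 114 117 117 116 114 115 115  84  74  74  74  72  71  70  67  63
   82 111 113 113 113 114 115 115 115 114]
 [115 114 113 112 113 117  97 115 115 116 105  85  73  72  69  67  87 114
  120 118 116 113 112 112 113 113 115 116]
 [112 113 114 113 113 114  93 115 118 117 114 115 116 116 115 114 116 116
  116 102 116 117 114 114 113 111 112 113]
 [110 110 111 113 115 114 113 113 112 114 118 117 115 114 115 116 116 116
  115 114 115 116 117 117 116 113 113 111]
 [113 111 111 110 111 112 116 114 113 113 112 115 117 117 113 114 114 115
  115 116 115 115 114 115 118 118 115 114]
 [113 114 113 112 111 111 111 112 114 114 113 112 112 114 118 117 115 113
  114 114 116 116 115 114 115 115 117 117]]
```

View pics/z1.png

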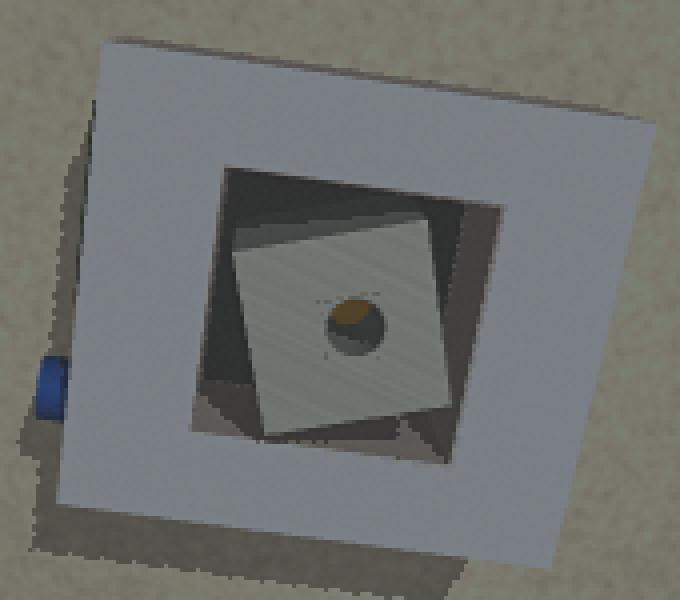

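```bash
cat >> h.py <<'E'
def bore_px(im,u,v,r=14,th=92):
    g=cv2.cvtColor(im,cv2.COLOR_RGB2GRAY)
    m=(g<th).astype(np.uint8); m=cv2.morphologyEx(m,cv2.MORPH_OPEN,np.ones((3,3),np.uint8))
    k,l,st,ce=cv2.connectedComponentsWithStats(m)
    i=l[int(round(v)),int(round(u))]
    if i==0: return None
    ys,xs=np.nonzero(l==i)
    c,_=cv2.findContours((l==i).astype(np.uint8),cv2.RETR_EXTERNAL,cv2.CHAIN_APPROX_NONE)
    e=cv2.fitEllipse(c[0]); return e[0],e[1],(xs.mean(),ys.mean()),st[i]
E
python3 - <<'E'
from h import *
im=cv2.imread('pics/w1.png')[:,:,::-1].copy()
s=get_state();C=cam('wrist',s)
b=bore_px(im,343,186);print(b)
p=onz(*C,b[0],.085);print('bore',p)
print('tri with side',cross(ray(*C,b[0]),ray(*cam('side'),(290.5,172))),cross(ray(*C,b[0]),ray(*cam('scene'),(348.5,149.25))))
W=[onz(*C,(255+(u+.0)/4-.4,105+v/4-.4),.075) for u,v in((226,167),(504,206),(451,464),(192,430))]
H=[onz(*C,(255+u/4-.4,105+v/4-.4),.075) for u,v in((103,42),(656,123),(552,569),(58,503))]
B=[onz(*C,(255+u/4-.4,105+v/4-.4),.085) for u,v in((232,253),(427,219),(452,405),(264,437))]
for X in(W,H,B):
    X=np.array(X);print(X.mean(0),np.linalg.norm(np.diff(np.r_[X,X[:1]],axis=0),axis=1), p-X.mean(0))
E
```

```text
((343.5229187011719, 186.46047973632812), (13.624945640563965, 13.953648567199707), (np.float64(343.5207100591716), np.float64(186.46153846153845)), array([337, 180,  14,  14, 169], dtype=int32))
bore [0.52565345 0.16088528 0.085     ]
tri with side (array([0.52637057, 0.16067619, 0.08389017]), np.float64(0.0010830845593300699)) (array([0.52619152, 0.16053791, 0.08268433]), np.float64(0.0004781137825866154))
[0.5224239  0.15940685 0.075     ] [0.0924411  0.09188529 0.0920854  0.09186068] [0.00322955 0.00147843 0.01      ]
[0.52241967 0.15875245 0.075     ] [0.17933055 0.15998579 0.18006093 0.15930816] [0.00323378 0.00213282 0.01      ]
[0.52224956 0.15854986 0.085     ] [0.0639406  0.064048   0.06468241 0.06435372] [0.00340389 0.00233542 0.        ]
```

Call:
drive_tool(
  targets=[0, 0, 0, -48, -11.4, 0, 1, 0, 0, 0, -48, -11.4, 0, 1, 0, 0, 0, -48, -11.4, 0, 1, 0, 0, 0, -48, -11.4, 0, 1, 0, 0, 0, -48, -11.4, 0, 1, 0, 0, 0, -48, -11.4, 0, 1, 0, 0, 0, -48, -11.4, 0, 1, 0, 0, 0, -48, -11.4, 0, 1, 0, 0, 9.3, 0, 0, 0, 1, 0, 0, 9.3, 0, 0, 0, 1, 0, 0, 9.3, 0, 0, 0, 1, 0, 0, 9.3, 0, 0, 0, 1],
)

```text
clock: 4.08
position: [0.5227, -0.2231, 0.2995]
ee_rot: [-0.0, 0.816, 0.578, -0.0]
contact_force: [-0.3, -0.7, 0.6]
width: 0.0852
```

Call:
drive_tool(
  targets=[0, 0, 0, 0, 0, 0, 1],
)

```text
clock: 4.2
position: [0.5228, -0.223, 0.2996]
ee_rot: [-0.0, 0.814, 0.581, -0.0]
contact_force: [-0.2, 0.2, 0.8]
width: 0.0852
```

Run:
```python
from h import *
s,im=shot('wrist','w2'); print(s['position'],s['ee_rot'],s['qpos'],s['clock'])
np.save('s2.npy',s,allow_pickle=True)
cv2.imwrite('pics/z2.png',cv2.resize(im[80:280,200:450,::-1],None,fx=3,fy=3,interpolation=cv2.INTER_NEAREST))
```

```text
[ 0.52277478 -0.22303872  0.29959049] [-1.95185391e-04  8.13896668e-01  5.81009617e-01 -3.38846926e-05] [-5.25740492e-01  2.29811634e-01  1.34562719e+00  9.92518000e-05
  1.56653741e+00 -1.94881865e-01] 4.2
```

View pics/z2.png

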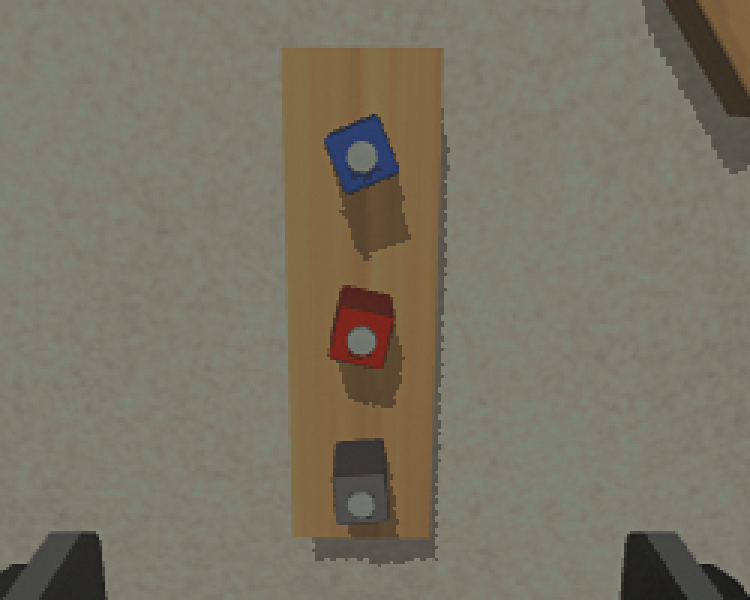

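Red handle: the top face corners in the crop are at about (339,306), (394,318), (383,368), (330,358), and the stub is at (362,341). The handle is turned about 11° from the tool.

Run:
```python
from h import *
s=get_state();C=cam('wrist',s)
f=lambda u,v:(200+u/3-.35,80+v/3-.35)
st=f(362,341)
print('stub',onz(*C,st,.109),cross(ray(*C,st),ray(*cam('scene'),(241,205.3))),cross(ray(*C,st),ray(*cam('side'),(288,248.7))))
X=np.array([onz(*C,f(*p),.105) for p in((339,306),(394,318),(383,368),(330,358))])
print(X.mean(0),np.linalg.norm(np.diff(np.r_[X,X[:1]],axis=0),axis=1))
for i in range(4):
    d=X[(i+1)%4]-X[i];print(np.degrees(np.arctan2(d[1],d[0]))%90)
for n,uv in(('blue',(363,157)),('grey',(361,504))): print(n,onz(*C,f(*uv),.109))
Y=np.array([onz(*C,f(*p),.06) for p in((282,48),(443,48),(432,537),(293,537))]);print(Y,Y.mean(0))
Rm=rot(s['ee_rot']);print('tool x ang',np.degrees(np.arctan2(Rm[1,0],Rm[0,0])),'y',np.degrees(np.arctan2(Rm[1,1],Rm[0,1])))
```

```text
stub [ 0.51539323 -0.24426718  0.109     ] (array([ 0.51568793, -0.24404503,  0.10834072]), np.float64(0.0010315847065481853)) (array([ 0.51543037, -0.24466073,  0.10752894]), np.float64(0.00034430027059261073))
[ 0.51529131 -0.2439086   0.105     ] [0.02356239 0.02239148 0.02297829 0.02299707]
58.4428375879535
59.59028574023043
59.905549502544034
61.03478003228022
blue [ 0.54007308 -0.17358409  0.109     ]
grey [ 0.49063497 -0.31502143  0.109     ]
[[ 0.5208024  -0.12232088  0.06      ]
 [ 0.58632106 -0.14479461  0.06      ]
 [ 0.51096216 -0.36696945  0.06      ]
 [ 0.44387982 -0.34397591  0.06      ]] [ 0.51549136 -0.24451521  0.06      ]
tool x ang 71.07819896830208 y -18.921798736009592
```

Call:
drive_tool(
  targets=[0, 0, 5.7, 0, 0, 0, 1, 0, 0, 5.7, 0, 0, 0, 1, 0, 0, 0, -21.9, 4.1, 0, 1, 0, 0, 0, 0, 0, 45, 1, 0, 0, 0, 0, 0, 45, 1, 0, 0, 0, 0, 0, 45, 1, 0, 0, 0, 0, 0, 20, 1, 0, 0, 0, 0, 0, 0, 1, 0, 0, 0, 0, 0, 0, 1],
)

```text
clock: 5.38
position: [0.516, -0.2445, 0.1459]
ee_rot: [0.001, 0.868, 0.496, 0.001]
contact_force: [1.1, 0.2, 0.4]
width: 0.0854
```

Run:
```python
from h import *
s,im=shot('wrist','w3'); print(s['position'],s['qpos'],s['clock'])
s2,i2=shot('side','d3')
cv2.imwrite('pics/z3.png',np.vstack([cv2.resize(im[200:400,120:520,::-1],None,fx=1.5,fy=1.5),cv2.resize(i2[180:330,200:400,::-1],(600,300))]))
```

```text
[ 0.51604204 -0.24445104  0.14587918] [-5.64305179e-01  3.09768869e-01  1.61508156e+00  1.17468184e-04
  1.21473857e+00 -3.25870470e-02] 5.375
```

View pics/z3.png

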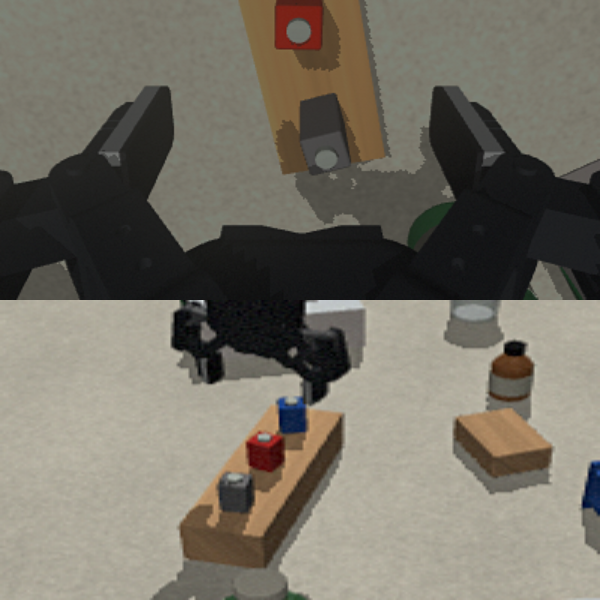

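The red handle is square to the jaws and centred at column ≈319. Next I descend and grip.

Call:
drive_tool(
  targets=[0, 0, 0, 0, 0, 30, 1, 0, 0, 0, 0, 0, 30, 1, 0, 0, 0, 0, 0, 19, 1, 0, 0, 0, 0, 0, 0, 1, 0, 0, 0, 0, 0, 0, 0.6, 0, 0, 0, 0, 0, 0, 0.4, 0, 0, 0, 0, 0, 0, 0.2, 0, 0, 0, 0, 0, 0, 0.1, 0, 0, 0, 0, 0, 0, 0.1, 0, 0, 0, 0, 0, 0, 0.1],
  grip_force=60,
)

```text
clock: 6.72
position: [0.5155, -0.2441, 0.0667]
ee_rot: [0.0, 0.868, 0.496, 0.0]
contact_force: [-0.7, 1.4, 5.9]
width: 0.023
```

Call:
drive_tool(
  targets=[0, 0, 0, 0, 0, 0, 0.05, 0, 0, 0, 0, 0, 0, 0.05],
)

```text
clock: 6.98
position: [0.5155, -0.2441, 0.0667]
ee_rot: [0.0, 0.868, 0.496, 0.0]
contact_force: [-0.5, 0.6, 6.4]
width: 0.0224
```

Call:
drive_tool(
  targets=[0, 0, 0, 0, 0, -5, 0.05, 0, 0, 0, 0, 0, -15, 0.05, 0, 0, 0, 0, 0, -30, 0.05, 0, 0, 0, 0, 0, -40, 0.05, 0, 0, 0, 0, 0, -40, 0.05, 0, 0, 0, 0, 0, -40, 0.05, 0, 0, 0, 0, 0, 0, 0.05],
)

```text
clock: 7.85
position: [0.5171, -0.2452, 0.2402]
ee_rot: [0.004, 0.868, 0.496, 0.002]
contact_force: [0.4, 0.2, -1.5]
width: 0.0225
```

Run:
```python
from h import *
s,im=shot('wrist','w4'); print(s['position'],s['contact_force'],s['width'],s['clock'])
s2,i2=shot('side','d4');s3,i3=shot('scene','s4')
cv2.imwrite('pics/z4.png',np.vstack([cv2.resize(im[200:400,120:520,::-1],(600,300)),np.hstack([cv2.resize(i2[150:300,200:350,::-1],(300,300)),cv2.resize(i3[110:260,180:330,::-1],(300,300))])]))
```

```text
[ 0.5171243  -0.24516633  0.24022095] [ 0.35643924  0.21449283 -1.52956594] 0.02253000527853092 7.85
```

View pics/z4.png

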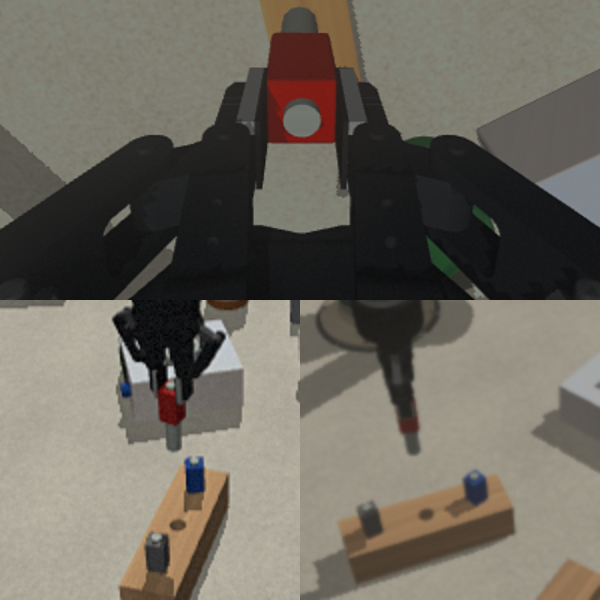

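Call:
drive_tool(
  targets=[0, 0, 0, 20, -11, 0, 0.05, 0, 0, 0, 40, -22.3, 0, 0.05, 0, 0, 0, 45, -25, 0, 0.05, 0, 0, 0, 45, -25, 0, 0.05, 0, 0, 0, 45, -25, 0, 0.05, 0, 0, 0, 45, -25, 0, 0.05, 0, 0, 0, 45, -25, 0, 0.05, 0, 0, 0, 40, -22.3, 0, 0.05, 0, 0, 0, 20, -11, 0, 0.05, 0, 0, 0, 9.9, -5.9, 0, 0.05],
)

```text
clock: 9.25
position: [0.5238, 0.1642, 0.2346]
ee_rot: [-0.001, 0.868, 0.497, -0.001]
contact_force: [0.3, 0.5, -1.4]
width: 0.0225
```

Call:
drive_tool(
  targets=[0, 0, -8.4, 0, 0, 0, 0.05, 0, 0, -8.4, 0, 0, 0, 0.05, 0, 0, -8.4, 0, 0, 0, 0.05, 0, 0, -8.4, 0, 0, 0, 0.05, 0, 0, -8.4, 0, 0, 0, 0.05, 0, 0, 0, 0, 0, 0, 0.05, 0, 0, 0, 0, 0, 0, 0.05],
)

```text
clock: 10.12
position: [0.5251, 0.1619, 0.2355]
ee_rot: [-0.0, 0.634, 0.773, -0.0]
contact_force: [-0.2, -0.7, -1.1]
width: 0.0223
```

Run:
```python
from h import *
s,im=shot('wrist','w5'); print(s['position'],s['ee_rot'],s['contact_force'],s['width'],s['clock'],s['qpos'])
s2,i2=shot('side','d5');s3,i3=shot('scene','s5')
cv2.imwrite('pics/z5.png',np.vstack([cv2.resize(im[150:350,180:480,::-1],(600,400)),np.hstack([cv2.resize(i2[90:190,240:390,::-1],(300,200)),cv2.resize(i3[80:180,270:420,::-1],(300,200))])]))
```

```text
[0.52511353 0.16185434 0.23548568] [-2.73345444e-04  6.33915387e-01  7.73402304e-01 -2.89040352e-04] [-0.19179272 -0.65753324 -1.13085626] 0.022294499231389448 10.125 [ 1.72325005e-01  2.23391972e-01  1.50900531e+00  3.67683547e-05
  1.40999019e+00 -2.52664509e-02]
```

View pics/z5.png

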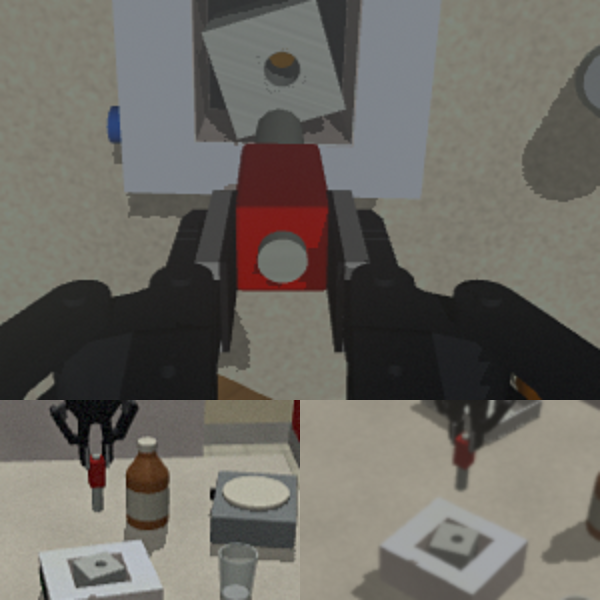

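Run:
```python
from h import *
im=cv2.imread('pics/w5.png')[:,:,::-1].copy()
s=get_state();C=cam('wrist',s)
b=bore_px(im,321,184);print(b)
if b:
    print(onz(*C,b[0],.085))
Rm=rot(s['ee_rot']);p=s['position']
for r in(0,8,9):
    # foot circle centre and silhouettes
    ft=p+Rm@np.array([0,0,.0507]); print('foot proj',proj(*C,ft),proj(*C,ft+Rm@np.array([0,.009,-.001])),proj(*C,ft+Rm@np.array([0,-.009,-.001])),proj(*C,ft+Rm@np.array([.008,0,0])))
    break
print('stub proj',proj(*C,p+Rm@np.array([0,0,.0507-.093])))
cv2.imwrite('pics/z5b.png',cv2.resize(im[170:290,280:360,::-1],None,fx=5,fy=5,interpolation=cv2.INTER_NEAREST))
# other views
i2=cv2.imread('pics/d5.png');i3=cv2.imread('pics/s5.png')
cv2.imwrite('pics/z5c.png',np.hstack([cv2.resize(i2[110:190,255:325],None,fx=5,fy=5,interpolation=cv2.INTER_NEAREST),cv2.resize(i3[90:170,310:380],None,fx=5,fy=5,interpolation=cv2.INTER_NEAREST)]))
for n in('side','scene'):
    D=cam(n);print(n,'foot',proj(*D,ft),'bore',proj(*D,np.array([.5257,.1609,.085])))
```

```text
((320.4593200683594, 184.1099853515625), (16.347745895385742, 17.244205474853516), (np.float64(320.4795081967213), np.float64(184.11885245901638)), array([312, 176,  18,  17, 244], dtype=int32))
[0.52568119 0.16105072 0.085     ]
foot proj [320.11666258 213.75424195] [331.71691969 214.18686076] [308.5118404  214.18721487] [320.10993015 203.97028096]
stub proj [319.74112168 278.86816601]
side foot [288.87437686 144.66565356] bore [290.12279849 171.71602504]
scene foot [350.66593149 123.09053041] bore [348.44169977 148.56408717]
```

View pics/z5b.png

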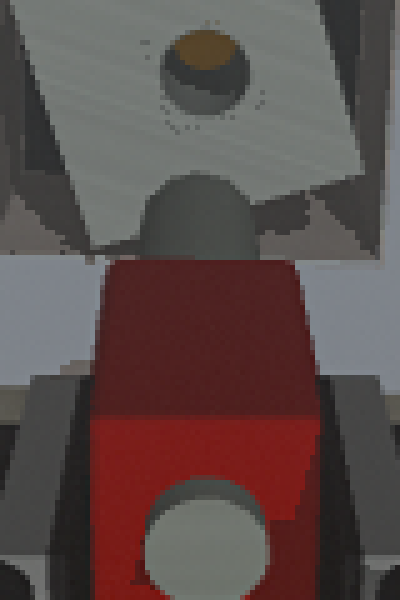

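View pics/z5c.png

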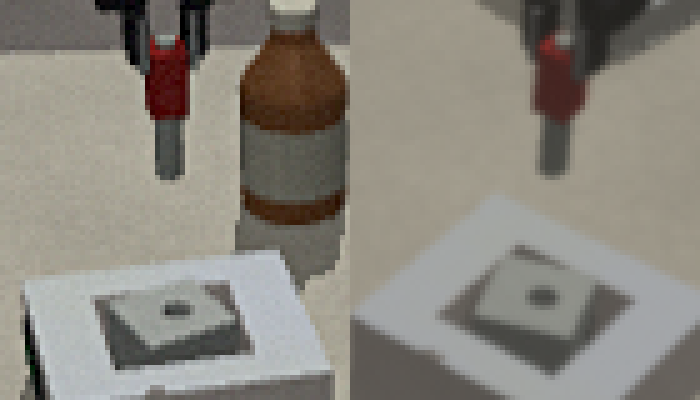

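Call:
drive_tool(
  targets=[5, 0, 0, 0, 4.42, 0.19, 0.05, 5, 0, 0, 0, 4.42, 0.19, 0.05, 5, 0, 0, 0, 4.42, 0.19, 0.05, 5, 0, 0, 0, 4.42, 0.19, 0.05, 0, 0, 0, 0, 0, 0, 0.05, 0, 0, 0, 0, 0, 0, 0.05, 0, 0, 0, 0, 0, 0, 0.05],
)

```text
clock: 11.15
position: [0.5418, 0.1654, 0.2338]
ee_rot: [-0.109, 0.623, 0.763, -0.134]
contact_force: [-0.0, -0.3, -0.2]
width: 0.0221
```

```bash
cat >> h.py <<'E'
B=np.array([.5257,.1610,.085]); L=.0507
def foot(s=None,L=L,pr=True):
    s=s or get_state(); Rm=rot(s['ee_rot']); f=np.array(s['position'])+Rm@[0,0,L]
    yh=np.array([np.cos(np.radians(11.3)),np.sin(np.radians(11.3)),0]); xh=np.array([-yh[1],yh[0],0])
    d=f-B
    if pr: print('t',s['clock'],'tilt',np.degrees(np.arccos(-Rm[2,2])),'foot-bore x,y,z mm',np.round([d@xh*1e3,d@yh*1e3,d[2]*1e3],2),'force(x,y,z)',np.round([s['contact_force']@xh,s['contact_force']@yh,s['contact_force'][2]],1),'mom',np.round(s['moment'],2),'w',s['width'])
    return f,Rm,d,xh,yh
def go(dw):  # world xh,yh,z mm -> tool mm
    f,Rm,d,xh,yh=foot(); v=(xh*dw[0]+yh*dw[1]+np.array([0,0,dw[2]])); print('tool shift',np.round(Rm.T@v,2))
E
python3 - <<'E'
from h import *
f,Rm,*_=foot(); print(get_state()['position'],f)
go([0,0,-10])
s,im=shot('wrist','w6')
cv2.imwrite('pics/z6.png',cv2.resize(im[150:310,240:400,::-1],None,fx=3.5,fy=3.5,interpolation=cv2.INTER_NEAREST))
C=cam('wrist',s); b=bore_px(im,*proj(*C,B)); print(b and (b[0],onz(*C,b[0],.085)), proj(*C,B))
E
```

```text
t 11.15 tilt 19.896055637472898 foot-bore x,y,z mm [  1.15  -0.6  101.1 ] force(x,y,z) [-0.3 -0.1 -0.2] mom [-0.02 -0.28 -0.02] w 0.02209686999294996
[0.54180026 0.16543686 0.23376912] [0.52488979 0.16201122 0.18609532]
t 11.15 tilt 19.896055637472898 foot-bore x,y,z mm [  1.15  -0.6  101.1 ] force(x,y,z) [-0.3 -0.1 -0.2] mom [-0.02 -0.28 -0.02] w 0.02209686999294996
tool shift [-0.   3.4  9.4]
((352.58660888671875, 185.1879119873047), array([0.52552376, 0.16120554, 0.085     ])) [352.69805274 185.40957823]
```

View pics/z6.png

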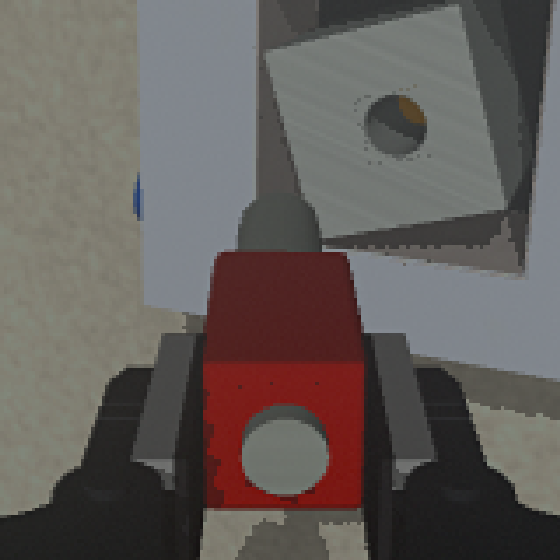

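Call:
drive_tool(
  targets=[0, 0, 0, -0.3, 8, 22.6, 0.05, 0, 0, 0, -0.3, 8, 22.6, 0.05, 0, 0, 0, -0.3, 8, 22.6, 0.05, 0, 0, 0, -0.15, 5, 15, 0.05, 0, 0, 0, -0.1, 2.8, 7.8, 0.05, 0, 0, 0, 0, 0, 0, 0.05, 0, 0, 0, 0, 0, 0, 0.05, 0, 0, 0, 0, 0, 0, 0.05],
)

```text
clock: 12.2
position: [0.5421, 0.1643, 0.1375]
ee_rot: [-0.109, 0.623, 0.762, -0.134]
contact_force: [0.4, 0.1, -1.6]
width: 0.0227
```

Run:
```python
from h import *
foot()
s,im=shot('wrist','w7')
foot()
C=cam('wrist',s); print(proj(*C,B))
s2,i2=shot('side','d7');s3,i3=shot('scene','s7')
cv2.imwrite('pics/z7.png',np.vstack([cv2.resize(im[150:270,260:420,::-1],(640,480))[:330],np.hstack([cv2.resize(i2[130:190,260:340,::-1],(320,240)),cv2.resize(i3[110:170,310:390,::-1],(320,240))])]))
for n in('side','scene'):
    D=cam(n);f=foot(s,pr=False)[0];print(n,'foot',proj(*D,f),'bore',proj(*D,B))
```

```text
t 12.2 tilt 19.909450703634924 foot-bore x,y,z mm [-0.07 -0.53  4.78] force(x,y,z) [ 0.1  0.4 -1.6] mom [ 0.04 -0.29  0.1 ] w 0.02271788751378059
t 12.25 tilt 19.92589568094179 foot-bore x,y,z mm [-0.09 -0.63  4.64] force(x,y,z) [ 0.7 -0.3 -1. ] mom [-0.01 -0.28 -0.01] w 0.02251603353296357
[323.10642038 211.82339109]
side foot [289.91615409 170.49482946] bore [290.12238292 171.70012859]
scene foot [348.40617069 147.34882618] bore [348.46386895 148.55042047]
```

View pics/z7.png

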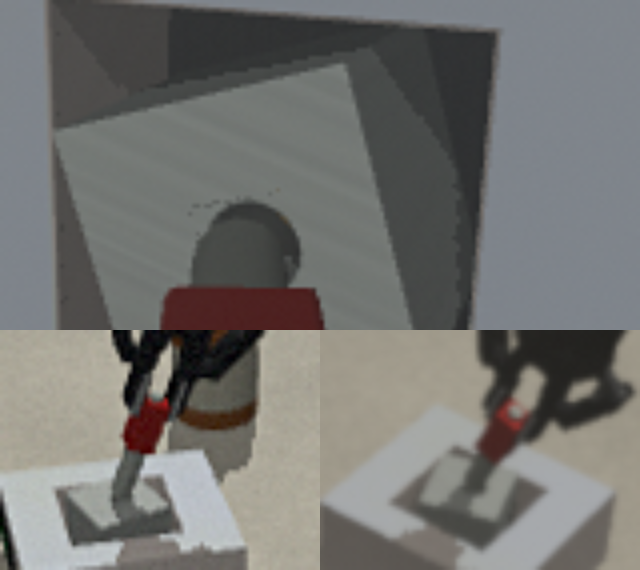

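The foot's lower edge is over the mouth, with a gap to the bore wall on the right and at the top. I'll lower it in small steps.

Call:
drive_tool(
  targets=[0, 0, 0, 0.1, 0, 1.5, 0.05, 0, 0, 0, 0, 0.3, 1.5, 0.05, 0, 0, 0, 0, 0, 0, 0.05],
)

```text
clock: 12.72
position: [0.5407, 0.1641, 0.1336]
ee_rot: [-0.11, 0.623, 0.762, -0.135]
contact_force: [-0.0, -0.4, -2.4]
width: 0.0226
```

Run:
```python
from h import *
foot();go([0,0,-1])
```

```text
t 12.725 tilt 20.021922498478574 foot-bore x,y,z mm [ 0.02 -2.02  1.  ] force(x,y,z) [-0.3 -0.1 -2.4] mom [ 0.08 -0.24  0.02] w 0.022559012461350808
t 12.725 tilt 20.021922498478574 foot-bore x,y,z mm [ 0.02 -2.02  1.  ] force(x,y,z) [-0.3 -0.1 -2.4] mom [ 0.08 -0.24  0.02] w 0.022559012461350808
tool shift [-0.    0.34  0.94]
```

Call:
drive_tool(
  targets=[0, 0, 0, 0, 0.6, 0.8, 0.05, 0, 0, 0, 0, 0.6, 0.8, 0.05, 0, 0, 0, 0, 0, 0.5, 0.05, 0, 0, 0, 0, 0, 0, 0.05, 0, 0, 0, 0, 0, 0, 0.05],
)

```text
clock: 13.35
position: [0.5413, 0.1642, 0.1315]
ee_rot: [-0.11, 0.623, 0.762, -0.134]
contact_force: [0.3, -0.4, -1.2]
width: 0.0227
```

Run:
```python
from h import *
foot()
s,im=shot('wrist','w8')
foot()
s2,i2=shot('side','d8');s3,i3=shot('scene','s8')
cv2.imwrite('pics/z8.png',np.vstack([cv2.resize(im[150:270,260:420,::-1],(640,480))[:330],np.hstack([cv2.resize(i2[130:190,260:340,::-1],(320,240)),cv2.resize(i3[110:170,310:390,::-1],(320,240))])]))
```

```text
t 13.35 tilt 19.991890327389267 foot-bore x,y,z mm [ 0.   -1.39 -1.16] force(x,y,z) [-0.5  0.3 -1.2] mom [ 0.1  -0.26  0.01] w 0.02270225929818356
t 13.4 tilt 19.99330883926845 foot-bore x,y,z mm [ 0.01 -1.41 -1.16] force(x,y,z) [ 0.1 -0.2 -1.1] mom [ 0.08 -0.25 -0.05] w 0.02281142183446016
```

View pics/z8.png

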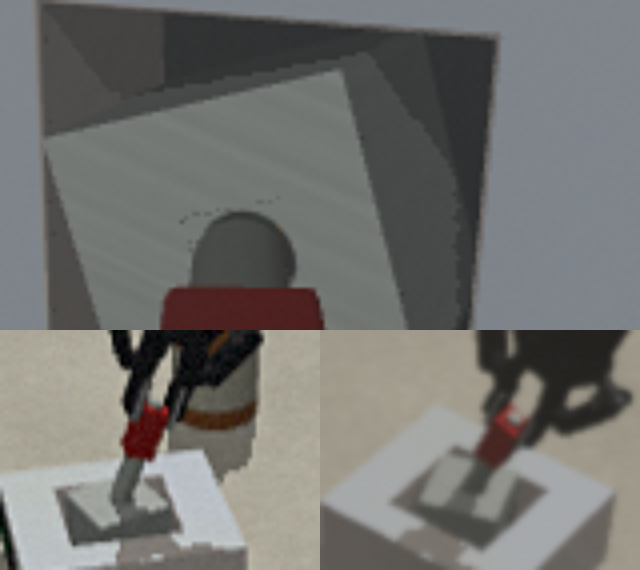

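Call:
drive_tool(
  targets=[0, 0, 0, 0, 0.2, 0.55, 0.05, 0, 0, 0, 0, 0.2, 0.55, 0.05, 0, 0, 0, 0, 0, 0, 0.05, 0, 0, 0, 0, 0, 0, 0.05],
)

```text
clock: 14.0
position: [0.5413, 0.1642, 0.1303]
ee_rot: [-0.11, 0.623, 0.762, -0.134]
contact_force: [0.6, 0.1, -2.2]
width: 0.0222
```

Run:
```python
from h import *
foot()
```

```text
t 14.0 tilt 19.994922295732476 foot-bore x,y,z mm [ 0.   -1.4  -2.37] force(x,y,z) [-0.   0.6 -2.2] mom [ 0.04 -0.27 -0.02] w 0.022203306625146597
```

Call:
drive_tool(
  targets=[-4, 0, 0, 0, -3.3, 0, 0.05, -4, 0, 0, 0, -3.3, 0, 0.05, 0, 0, 0, 0, 0, 0, 0.05, 0, 0, 0, 0, 0, 0, 0.05],
)

```text
clock: 14.5
position: [0.5356, 0.163, 0.1324]
ee_rot: [-0.066, 0.63, 0.77, -0.081]
contact_force: [-0.4, 0.2, -2.0]
width: 0.0227
```

Run:
```python
from h import *
foot()
```

```text
t 14.5 tilt 12.00630087508187 foot-bore x,y,z mm [-0.03 -0.49 -2.18] force(x,y,z) [ 0.3 -0.4 -2. ] mom [ 0.03 -0.21 -0.02] w 0.022668158222998024
```

Call:
drive_tool(
  targets=[-4, 0, 0, 0, -3.4, 0, 0.05, 0, 0, 0, 0, 0, 0, 0.05, -4, 0, 0, 0, -3.4, 0, 0.05, 0, 0, 0, 0, 0, 0, 0.05, -4, 0, 0, 0, -3.5, 0, 0.05, 0, 0, 0, 0, 0, 0, 0.05, 0, 0, 0, 0, 0, 0, 0.05],
)

```text
clock: 15.38
position: [0.5258, 0.161, 0.1337]
ee_rot: [-0.001, 0.633, 0.774, -0.001]
contact_force: [0.1, 0.1, -2.4]
width: 0.0225
```

Run:
```python
from h import *
foot()
s,im=shot('wrist','w9');print(s['ee_rot'],rot(s['ee_rot'])[:,2])
foot()
cv2.imwrite('pics/z9.png',cv2.resize(im[150:270,260:420,::-1],(640,480),interpolation=cv2.INTER_NEAREST))
```

```text
t 15.375 tilt 0.0935429134477373 foot-bore x,y,z mm [-0.06  0.01 -2.04] force(x,y,z) [ 0.1  0.2 -2.4] mom [0.01 0.06 0.01] w 0.02245533333230778
[-5.42746739e-04  6.33026995e-01  7.74129290e-01 -6.09752001e-04] [-1.61229125e-03 -2.56907093e-04 -9.99998667e-01]
t 15.425 tilt 0.08719556601033455 foot-bore x,y,z mm [-0.06  0.05 -2.15] force(x,y,z) [ 0.2 -0.9 -2.2] mom [ 0.03 -0.05 -0.03] w 0.022636620167923043
```

View pics/z9.png

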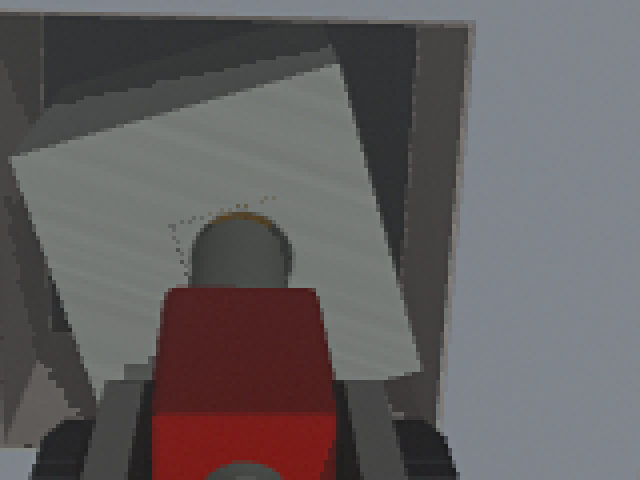

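The probe is upright with its foot about 2 mm inside, no contact force, and even gaps. Now I slide it down.

Call:
drive_tool(
  targets=[0, 0, 0, 0, 0, 1, 0.05, 0, 0, 0, 0, 0, 1, 0.05, 0, 0, 0, 0, 0, 1, 0.05, 0, 0, 0, 0, 0, 1, 0.05, 0, 0, 0, 0, 0, 0, 0.05],
)

```text
clock: 16.05
position: [0.5251, 0.1609, 0.1297]
ee_rot: [-0.0, 0.633, 0.774, 0.0]
contact_force: [-1.0, -0.6, -1.5]
width: 0.0225
```

Run:
```python
from h import *
foot()
```

```text
t 16.05 tilt 0.005388223181547889 foot-bore x,y,z mm [ 0.03 -0.57 -6.02] force(x,y,z) [-0.4 -1.1 -1.5] mom [ 0.03 -0.09 -0.03] w 0.022507682695109592
```

Call:
drive_tool(
  targets=[0, 0, 0, 0, 0.4, 0, 0.05, 0, 0, 0, 0, 0, 1.5, 0.05, 0, 0, 0, 0, 0, 1.5, 0.05, 0, 0, 0, 0, 0, 1.5, 0.05, 0, 0, 0, 0, 0, 1.5, 0.05, 0, 0, 0, 0, 0, 1.5, 0.05, 0, 0, 0, 0, 0, 1.5, 0.05, 0, 0, 0, 0, 0, 0, 0.05, 0, 0, 0, 0, 0, 0, 0.05],
)

```text
clock: 17.18
position: [0.5256, 0.161, 0.1207]
ee_rot: [0.0, 0.633, 0.774, 0.0]
contact_force: [-0.1, -0.1, -1.8]
width: 0.0222
```

Run:
```python
from h import *
foot()
```

```text
t 17.175 tilt 0.00826602115214889 foot-bore x,y,z mm [ 1.000e-02 -9.000e-02 -1.495e+01] force(x,y,z) [-0.1 -0.1 -1.8] mom [ 0.04 -0.   -0.02] w 0.022210243206783088
```

Call:
drive_tool(
  targets=[0, 0, 0, 0, 0, 2, 0.05, 0, 0, 0, 0, 0, 2, 0.05, 0, 0, 0, 0, 0, 2, 0.05, 0, 0, 0, 0, 0, 2, 0.05, 0, 0, 0, 0, 0, 2, 0.05, 0, 0, 0, 0, 0, 2, 0.05, 0, 0, 0, 0, 0, 2, 0.05, 0, 0, 0, 0, 0, 2, 0.05, 0, 0, 0, 0, 0, 2, 0.05, 0, 0, 0, 0, 0, 1, 0.05, 0, 0, 0, 0, 0, 0, 0.05, 0, 0, 0, 0, 0, 0, 0.05],
)

```text
clock: 18.68
position: [0.5256, 0.161, 0.1018]
ee_rot: [0.0, 0.633, 0.774, 0.0]
contact_force: [-1.0, -0.7, -1.6]
width: 0.0222
```

Run:
```python
from h import *
foot()
```

```text
t 18.675 tilt 0.013606861756424362 foot-bore x,y,z mm [ 1.00e-02 -6.00e-02 -3.39e+01] force(x,y,z) [-0.5 -1.1 -1.6] mom [ 0.02 -0.01  0.02] w 0.022168789472662962
```

Still free. Next is the contact, in 0.5 mm rows.

Call:
drive_tool(
  targets=[0, 0, 0, 0, 0, 1, 0.05, 0, 0, 0, 0, 0, 1, 0.05, 0, 0, 0, 0, 0, 0.5, 0.05, 0, 0, 0, 0, 0, 0.5, 0.05, 0, 0, 0, 0, 0, 0.5, 0.05, 0, 0, 0, 0, 0, 0.5, 0.05, 0, 0, 0, 0, 0, 0.5, 0.05, 0, 0, 0, 0, 0, 0.5, 0.05, 0, 0, 0, 0, 0, 0, 0.05],
)

```text
clock: 19.8
position: [0.5256, 0.161, 0.0968]
ee_rot: [0.0, 0.633, 0.774, 0.0]
contact_force: [-0.8, 0.5, 2.4]
width: 0.0224
```

Run:
```python
from h import *
foot()
```

```text
t 19.8 tilt 0.015232773240042087 foot-bore x,y,z mm [ 3.000e-02 -4.000e-02 -3.894e+01] force(x,y,z) [ 0.6 -0.7  2.4] mom [-0.01  0.17  0.01] w 0.02235464273877792
```

Call:
drive_tool(
  targets=[0, 0, 0, 0, 0, 0.5, 0.05, 0, 0, 0, 0, 0, 0.5, 0.05, 0, 0, 0, 0, 0, 0.5, 0.05, 0, 0, 0, 0, 0, 0.5, 0.05, 0, 0, 0, 0, 0, 0.5, 0.05, 0, 0, 0, 0, 0, 0.5, 0.05, 0, 0, 0, 0, 0, 0.5, 0.05, 0, 0, 0, 0, 0, 0, 0.05],
)

```text
clock: 20.8
position: [0.5256, 0.161, 0.0932]
ee_rot: [0.0, 0.633, 0.774, 0.0]
contact_force: [-0.3, -0.2, 1.9]
width: 0.0225
```

Run:
```python
from h import *
foot()
```

```text
t 20.8 tilt 0.010245043677590337 foot-bore x,y,z mm [ 1.000e-02 -8.000e-02 -4.253e+01] force(x,y,z) [-0.1 -0.4  1.9] mom [ 0.01  0.06 -0.06] w 0.022467794356285542
```

Call:
drive_tool(
  targets=[0, 0, 0, 0, 0, 0.3, 0.05, 0, 0, 0, 0, 0, 0.3, 0.05, 0, 0, 0, 0, 0, 0.3, 0.05, 0, 0, 0, 0, 0, 0, 0.05],
)

```text
clock: 21.3
position: [0.5256, 0.161, 0.0923]
ee_rot: [0.0, 0.633, 0.774, 0.0]
contact_force: [0.4, 0.5, 2.5]
width: 0.0224
```

Call:
drive_tool(
  targets=[0, 0, 0, 0, 0, 0.2, 0.05, 0, 0, 0, 0, 0, 0.2, 0.05, 0, 0, 0, 0, 0, 0, 0.05],
)

```text
clock: 21.68
position: [0.5256, 0.161, 0.0919]
ee_rot: [0.0, 0.633, 0.774, 0.0]
contact_force: [-0.2, 0.4, 2.3]
width: 0.0227
```

Run:
```python
from h import *
foot()
```

```text
t 21.675 tilt 0.007863127452813546 foot-bore x,y,z mm [  0.    -0.1  -43.78] force(x,y,z) [ 0.4 -0.1  2.3] mom [ 0.02  0.06 -0.02] w 0.022746380784402595
```

Call:
drive_tool(
  targets=[0, 0, 0, 0, 0, 0.2, 0.05, 0, 0, 0, 0, 0, 0, 0.05],
)

```text
clock: 21.92
position: [0.5256, 0.161, 0.0918]
ee_rot: [0.0, 0.633, 0.774, 0.0]
contact_force: [-0.1, -0.2, 2.2]
width: 0.0225
```

Call:
drive_tool(
  targets=[0, 0, 0, 0, 0, 0.2, 0.05, 0, 0, 0, 0, 0, 0, 0.05],
)

```text
clock: 22.18
position: [0.5256, 0.161, 0.0917]
ee_rot: [0.0, 0.633, 0.774, 0.0]
contact_force: [-0.2, -0.3, 3.8]
width: 0.0227
```

Call:
drive_tool(
  targets=[0, 0, 0, 0, 0, 0.2, 0.05, 0, 0, 0, 0, 0, 0, 0.05],
)

```text
clock: 22.42
position: [0.5256, 0.161, 0.0917]
ee_rot: [0.0, 0.633, 0.774, 0.0]
contact_force: [-1.8, 0.3, 5.7]
width: 0.0223
```

Run:
```python
from h import *
foot()
s,im=shot('wrist','w10')
s2,i2=shot('side','d10');s3,i3=shot('scene','s10')
cv2.imwrite('pics/z10.png',np.vstack([cv2.resize(im[150:270,260:420,::-1],(640,480))[:330],np.hstack([cv2.resize(i2[130:190,260:340,::-1],(320,240)),cv2.resize(i3[110:170,310:390,::-1],(320,240))])]))
```

```text
t 22.425 tilt 0.02055006173714237 foot-bore x,y,z mm [  0.    -0.07 -43.98] force(x,y,z) [ 0.7 -1.7  5.7] mom [-0.01  0.12 -0.02] w 0.022252177305040567
```

View pics/z10.png

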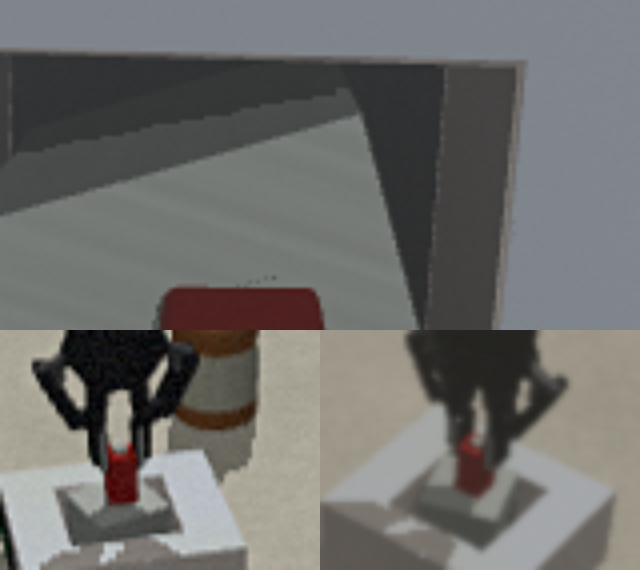

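The shoulder has seated: the foot is at −44.0 mm, descent has stopped and the force is rising gently. Now I release.

Call:
drive_tool(
  targets=[0, 0, 0, 0, 0, 0, 0.3, 0, 0, 0, 0, 0, 0, 0.5, 0, 0, 0, 0, 0, 0, 0.6, 0, 0, 0, 0, 0, 0, 0.6, 0, 0, 0, 0, 0, 0, 0.6],
  grip_force=20,
)

```text
clock: 23.2
position: [0.5255, 0.161, 0.0913]
ee_rot: [-0.0, 0.633, 0.774, -0.0]
contact_force: [-1.2, 0.1, 0.5]
width: 0.0512
```

Call:
drive_tool(
  targets=[0, 0, 0, 0, 0, -5, 0.6, 0, 0, 0, 0, 0, -15, 0.6, 0, 0, 0, 0, 0, -30, 0.6, 0, 0, 0, 0, 0, -40, 0.6, 0, 0, 0, 0, 0, -40, 0.6, 0, 0, 0, 0, 0, -20, 0.6, 0, 0, 0, 0, 0, 0, 0.6, 0, 0, 0, 0, 0, 0, 0.6],
)

```text
clock: 24.2
position: [0.5249, 0.1609, 0.2408]
ee_rot: [-0.0, 0.633, 0.774, -0.0]
contact_force: [0.8, -0.3, 0.4]
width: 0.0509
```

Run:
```python
from h import *
s,im=shot('wrist','w11');print(s['position'],s['contact_force'],s['width'],s['clock'])
s2,i2=shot('side','d11');s3,i3=shot('scene','s11')
cv2.imwrite('pics/z11.png',np.vstack([cv2.resize(im[100:300,220:420,::-1],(640,640))[150:480],np.hstack([cv2.resize(i2[130:190,260:340,::-1],(320,240)),cv2.resize(i3[110:170,310:390,::-1],(320,240))])]))
C=cam('wrist',s)
for n,D in(('wrist',C),('side',cam('side')),('scene',cam('scene'))):
    print(n,'home stub',proj(*D,B+[0,0,.049]))
```

```text
[0.52494251 0.16087122 0.24082776] [ 0.83375776 -0.26501629  0.43160804] 0.05090624561248326 24.2
wrist home stub [321.14572443 194.1523016 ]
side home stub [289.57980869 158.79695561]
scene home stub [349.44656339 136.51738974]
```

View pics/z11.png

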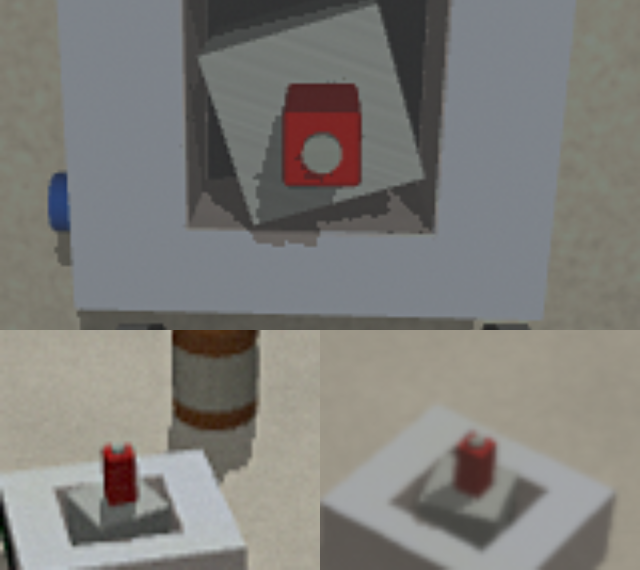

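View pics/d11.png

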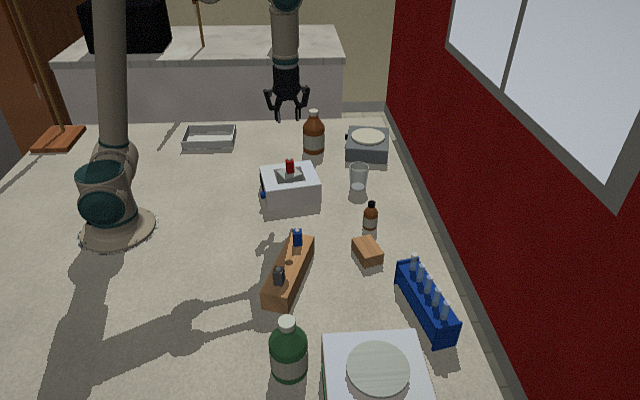

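Run:
```python
from h import *
s=get_state()
print(cross(ray(*cam('wrist',s),(320.6,195)),ray(*cam('side'),(289.75,159.3))),s['contact_force'],np.abs(s['qd']).max())
sign_off()
```

```text
(array([0.52563651, 0.15988442, 0.13271844]), np.float64(0.0011092838502600867)) [ 0.17549005 -0.47401073 -0.19037178] 0.005817233399999601
the job is handed in; nothing more can be done
```

The red probe is seated in the bore of the aluminium heating block and released. I handed the job in at about 24 s of the 69 s allowed; the sign-off gives no verdict.

- **Lean:** I leaned the probe 20° and lowered its edge into the mouth without contact, until the foot centre was about 2.4 mm below the block's top.
- **Straighten and slide:** I straightened it in small steps and slid it down, pushing the contact at about 4 N. It stopped at 44.0 mm with the wrist force near 6 N, so the shoulder was on the block. I then opened the fingers and rose clear.
- **Force:** No force reading during the insertion passed about 6 N.

**Last checks**
- The wrist and side views put the stub top at z = 0.133 m, against 0.134 m expected at home. Its sideways position is within about 1.1 mm of the bore centre I measured. Both are inside the camera error.
- The probe looks upright in all three views.
- In the side view, the spares, glassware and wooden block look where they were; I did not measure them again.
- The contact's travel could not be read. I infer it from the 44 mm depth.

No check failed or disagreed beyond 1–2 mm.

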